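# Put a counted load on the hardness tester and hold it on

### The job

Get the bench hardness tester to load the motor shaft lying on its anvil: first turn the load selector knob to the red mark, then draw the load lever round by four clicks, counted as you feel them, and not on to a fifth. The lever is sprung and drops the load if let go, so the program finishes while you are still holding the lever steady at the fourth click; leave the selector on red, the shaft on its anvil and the other things on the bench as they are.

Things in the scene. Friction and masses are not known exactly. Their poses are not given: they have to be found in the camera images.
- tester: Brown bench hardness tester, fixed, 530 mm tall. Origin on the bench under its anvil, front along its -x. Console in front (x -340 to -90, y -130 to 130, top 75 mm up) with selector and load lever; base 130 mm high behind it (x -90 to 240); at the origin a spoked screw and V anvil with the shaft; above it the head, x -77 to 240, y -72 to 72, from 370 mm up (spindle below).
- selector (a joint): Load selector knob, upright axis, on the console. Grows clockwise seen from above; clicks at 0, 0.5, 1.0, 1.5, 2.0 rad, stops just beyond 0 and 2.0. White pointer along the tester's +x at 1.0, 1 rad towards its +y at 0. Of the five round marks on the silver plate the fourth, red, is at 1.5. 0.25 N m carries it over a click, then it snaps in by itself. Starts at 0, 0.5 or 1.0.
- selector_grip (a point): Point on the selector's axis, 108 mm above the bench, 10 mm below the top of its black bar grip (44 mm long, 14 mm wide, standing on a round skirt 46 mm across, skirt top 89 mm above the bench). Turns with the knob: its x axis lies along the bar and points as the white pointer does. In the tester's frame at x -170, y -80 mm.
- load_lever (a joint): Level load lever on the console; 0 at rest (always the start), grows anticlockwise from above, to 1.64 rad. Notches every 0.2244 rad (26 mm at the grip): 0.224, 0.449, 0.673, fourth 0.898, fifth 1.122. Half way between notches the pawl snaps over a pin: the push builds up, then drops (a click). Needs 1 to 15 N at the grip; the return spring beats the clicks and throws it back to 0 if let go.
- lever_grip (a point): Middle of the lever's upright round black grip, on its axis, 128 mm above the bench. Grip 27 mm in diameter, turning freely on its own spindle, from 103 to 148 mm above the bench; the flat steel arm under it lies 93 to 102 mm above the bench. 115 mm from the pivot; its x axis points outward along the arm.
- lever_pivot (a point): Fixed point on the lever's upright pivot axis at the console's top, 75 mm above the bench; in the tester's frame at x -255, y 20 mm. At rest the arm points 140 degrees anticlockwise from the tester's +x. Pin wheel and hub round it: 90 mm across, up to 112 mm above the bench.
- shaft: The steel motor shaft under test, loose, lying across the V anvil along the tester's y: 150 mm long, 24 mm thick in the middle, 17 mm at the ends. Origin at its middle, 257 mm above the bench. Leave it.
- test_block_big: Loose steel disc, hardness reference block, 64 mm across, 15 mm high, origin under its centre. Leave it.
- test_block_small: Loose brass disc, hardness reference block, 50 mm across, 12 mm high, origin under its centre. Leave it.
- v_block: Loose black V-block, 60 x 50 mm, 44 mm high, origin under its centre. Leave it.
- caliper: Loose digital caliper lying flat, 230 mm long along its x, 12 mm high, origin under its body. Leave it.
- oil_bottle: Small white bottle with a red cap, 44 mm across, 110 mm high, origin under its centre. Leave it.
- loupe: Black measuring loupe standing upright, 34 mm across, 42 mm high, origin under its centre. Leave it.
- shaft_tray: Blue tray 200 x 130 mm, 35 mm high, with three shafts in it, origin under its centre. Leave it.

How it is judged:
On the way, in this order (a step that is already met when the one before it is completed fails the run):
1. the selector stands on the red mark, with the lever still at rest (value of joint selector between 1.36 and 1.64 rad and value of joint load_lever below 0.1 rad), for 0.3 s.
2. the fingers hold the lever still at its fourth click (value of joint load_lever between 0.8 and 1 rad and velocity of joint load_lever between -0.1 and 0.1 rad/s and contact force between the fingers and load_lever above 0.5 N), for 0.3 s.
At the end, for the whole second after the job is handed in: The selector is on the red mark (1.5 +- 0.14 rad); the fingers still hold the lever, at rest, at its fourth click (0.80 to 1.00 rad, push on it over 0.5 N), where the return spring would throw it back if let go; the shaft lies on the anvil (all of step 2 and value of joint selector between 1.36 and 1.64 rad and distance between shaft and tester below 0.275 m and z of shaft in the frame of tester above 0.247 m); the arm keeps its last pose, push and grip.
It fails at once if the lever goes on over the fifth click (value of joint load_lever above 1.035 rad).
It fails at once if the lever is drawn while the selector is not on red (value of joint load_lever above 0.15 rad and not (value of joint selector between 1.3 and 1.7 rad)).
It fails at once if the shaft is shifted on its anvil (distance of shaft from where it was at the start of the episode above 0.012 m).
It fails at once if another thing on the bench is moved by more than 25 mm (distance of any of test_block_big, test_block_small, v_block, caliper, oil_bottle, loupe, shaft_tray from where it was at the start of the episode above 0.025 m).
It also fails if it takes over 58 s, if anything falls off the work surface, if the arm or the gripper's body presses on something with over 40 N, if the wrist force passes 120 N, or if a joint passes its speed limit or range.

### The arm

A 6-joint arm with a two-finger parallel gripper is mounted at the origin on the work surface. World frame = base frame: x ahead of the robot, y to its left, z up, the work surface at z = 0. Lengths are in m, angles in rad, forces in N, time in s.
With the tool pointing down it reaches from about 0.35 to 0.925 m from the base axis. Payload 6.4 kg.
Tool frame: the origin (TCP) lies between the finger pads; the fingertips stand 25 mm ahead of it and the grasp point (between the pads) lies 6 mm ahead of it; z points along the fingers, y is the line along which they close (so a half turn about z gives the same grasp; the last joint's range is limited). The gripper opens to 94 mm and grips with 3 to 60 N. Pads are 16 mm wide; open, the fingers measure 119 mm over their backs; the gripper's body (75 mm by 177 mm) begins 78 mm behind the grasp point.
Start: joints at [1.097, 0.245, 1.558, -0, 1.339, -0.174], TCP at [0.192, 0.621, 0.23] pointing down, gripper open.
Joint ranges: [-3.13, 3.13], [-1.02, 2.26], [0.13, 2.54], [-0.95, 4.09], [0.21, 2.88], [-2.74, 2.74]. Speed limits (rad/s): [2.57, 2.57, 3.14, 3.14, 3.14, 3.14].

### API

Orientations are given as a 3x3 rotation matrix whose columns are the frame's x, y, z axes.
In Python, from rig import manip gives the robot as it stands.
- The arm moves only by the shell command python3 -m crank 'ROWS'. ROWS is JSON, a list of rows, each a list of 7 numbers: the shift along the tool's x, y, z in units of 30 mm (1.0 is 30 mm), then the turn, a rotation vector about the tool's x, y, z in units of 0.12 rad (1.0 is 0.12 rad), then the finger opening in mm, from 0 to 94. A call has exactly 10 rows; each row shifts and turns the commanded pose from where the row before left it, along the tool's axes as they then stand; what a row does not reach is not made up. A row lasts 1/12 s, in which the tool goes at most 41.7 mm and 7.16 degrees, less where a joint would pass 70% of its speed; a pose out of reach is approached as far as the arm can. A call with a number of a shift or a turn outside -1 to 1 is refused whole. A call with a gripper value outside its range is refused whole. The fingers move at their own pace and stop on an object; the grip force is fixed at half the most. Time passes only in rows, so rows that do not move let the fingers close, or fill a call up. It gives the time, the measured TCP pose, the force, the opening and the grip force at its end, in the units of the state.
- manip.state(): the state, without advancing time (a new reading comes with each control period).
- manip.grab_frame(name): name is "side" or "top"; returns (picture, depth): 480x640x3 uint8, red, green, blue; 480x640 float32, m along the optical axis (not along the pixel's ray), 0 where there is no reading.
- manip.get_calibration(name): a dict with "fx", "fy", "cx", "cy" (pixels), "distortion" ([k1, k2, p1, p2, k3] as OpenCV has them; the pictures are not rectified), "camera_from_world" (4x4, takes a point from world to camera coordinates). Camera axes: x right, y down, z forward; pixel columns grow to the right and rows downward; lengths in m; the calibration is good to about 2 mm. A picture is of the moment at which its call begins. get_calibration takes no time and is no camera call.
- manip.sign_off(): hands the job in; it is judged then, once.
The state is a dict: "clock": time; "joint_positions": joint angles; "joint_vel": joint speeds; "tau": joint torques, N m; "tcp_pos": TCP position; "tcp_rot": TCP orientation; "force": force on the tool from outside, world axes, zero at the start; "wrist_torque": the same for the moment, N m; "width": opening from 0.0 (shut) to 1.0 (fully open); "grip_force": force on a finger pad.
Only numpy, scipy, OpenCV 4.12 (cv2) and the standard library are available. Lean on these libraries where they do the work, as an engineer would, in place of code of your own. Each camera call takes 0.05 s, during which the arm holds its last target. There are 200 camera calls.

## Working session

There is one attempt and no reset: what is moved stays moved. The work goes in short steps, Python scripts to look and compute and a shell command to move; the robot and the scene stay as the last step left them, time stands still between calls to the robot, and variables do not carry over. Pictures are saved under pics/ and viewed, at most 10 in all, crops included, and the job is handed in when it is done.

```bash
mkdir -p pics
python3 - <<'E'
from rig import manip
import cv2,numpy as np
for n in("top","side"):
    p,d=manip.grab_frame(n); np.save(f"pics/{n}.npy",p); np.save(f"pics/{n}d.npy",d)
    cv2.imwrite(f"pics/{n}0.png",p[:,:,::-1])
    c=manip.get_calibration(n); print({k:np.round(v,3).tolist() for k,v in c.items()})
    T=np.linalg.inv(c["camera_from_world"]); print(T[:3,3])
print(manip.state())
E
```

```text
{'fx': 445.43, 'fy': 445.43, 'cx': 321.195, 'cy': 239.12, 'distortion': [-0.111, 0.0, 0.0, 0.0, 0.0], 'camera_from_world': [[0.004, -1.0, 0.027, 0.076], [-0.994, -0.007, -0.11, 0.519], [0.111, -0.026, -0.994, 1.043], [0.0, 0.0, 0.0, 1.0]]}
[0.39977413 0.10684159 1.09099781]
{'fx': 556.412, 'fy': 556.412, 'cx': 311.178, 'cy': 241.583, 'distortion': [-0.018, 0.0, 0.0, 0.0, 0.0], 'camera_from_world': [[-0.979, -0.203, 0.014, 0.511], [-0.134, 0.593, -0.794, 0.161], [0.152, -0.779, -0.608, 1.416], [0.0, 0.0, 0.0, 1.0]]}
[0.30607842 1.11152877 0.98184553]
{'clock': 0.1, 'joint_positions': array([ 1.09689002e+00,  2.45708207e-01,  1.55885460e+00, -2.92638963e-05,
        1.33872352e+00, -1.74090100e-01]), 'joint_vel': array([ 0.00063616,  0.001084  , -0.00344553, -0.00071002, -0.00231017,
       -0.00101335]), 'tau': array([ 6.17431724e-04, -4.16918349e+01, -3.15524304e+01,  6.86838222e-02,
        3.10397905e-02, -6.51343521e-05]), 'tcp_pos': array([0.1917419 , 0.62056221, 0.22949874]), 'tcp_rot': array([[-9.55392683e-01,  2.95337539e-01, -7.47593214e-04],
       [ 2.95338366e-01,  9.55391511e-01, -1.52001419e-03],
       [ 2.65326962e-04, -1.67300339e-03, -9.99998565e-01]]), 'force': array([ 0.1747592 , -0.52033226,  0.14634265]), 'wrist_torque': array([ 0.00525584, -0.02971793,  0.03457918]), 'grip_force': 0.0, 'width': 0.9980387957022586}
```

View pics/top0.png

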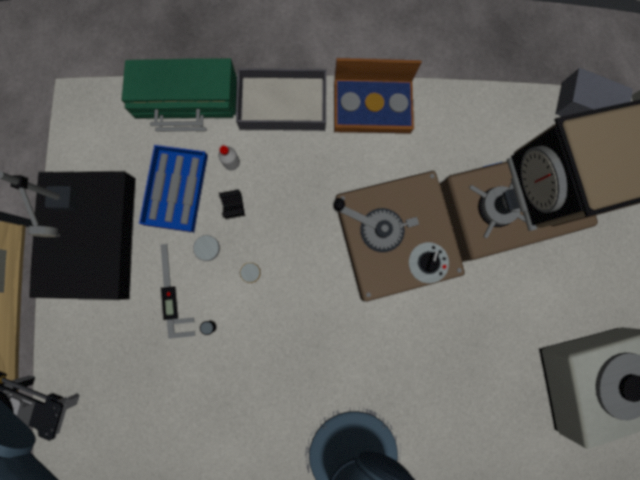

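View pics/side0.png

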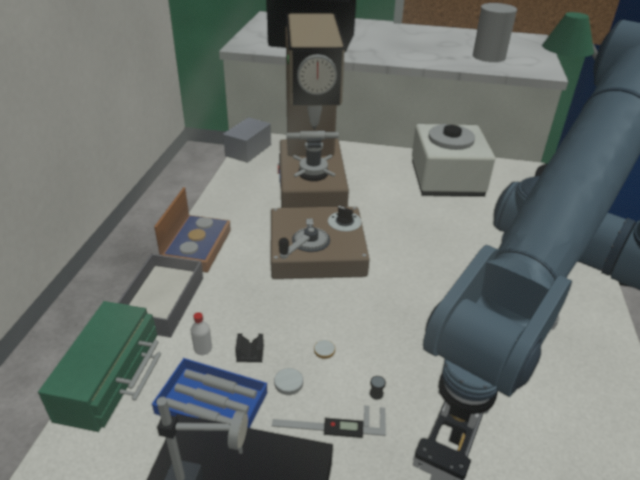

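The top picture shows the console at about (337–465, 172–299), the selector at (430,262), the lever hub at (384,229) and the lever grip at (340,205). The side picture agrees: knob at (345,216), lever grip at (284,246). I'll zoom in and measure.

```bash
cat > h.py <<'E'
from rig import manip
import cv2,numpy as np
def ray(n,px,z):
    c=manip.get_calibration(n); K=np.array([[c["fx"],0,c["cx"]],[0,c["fy"],c["cy"]],[0,0,1]])
    u=cv2.undistortPoints(np.array(px,float).reshape(-1,1,2),K,np.array(c["distortion"]))[:,0]
    T=np.linalg.inv(c["camera_from_world"]); d=np.c_[u,np.ones(len(u))]@T[:3,:3].T
    o=T[:3,3]; return o+d*((z-o[2])/d[:,2])[:,None]
def proj(n,P):
    c=manip.get_calibration(n); K=np.array([[c["fx"],0,c["cx"]],[0,c["fy"],c["cy"]],[0,0,1]]);M=np.array(c["camera_from_world"])
    return cv2.projectPoints(np.array(P,float).reshape(-1,1,3),cv2.Rodrigues(M[:3,:3])[0],M[:3,3],K,np.array(c["distortion"]))[0][:,0]
E
python3 - <<'E'
from h import *
p=np.load("pics/top.npy")
hsv=cv2.cvtColor(p,cv2.COLOR_RGB2HSV)
print(hsv[285,385],hsv[190,380], hsv[320,400])
m=cv2.inRange(hsv,(3,60,40),(18,255,200)); m[:, :325]=0;m[:150]=0;m[310:]=0;m[:,470:]=0
m=cv2.morphologyEx(m,cv2.MORPH_OPEN,np.ones((3,3)))
cs,_=cv2.findContours(m,cv2.RETR_EXTERNAL,cv2.CHAIN_APPROX_NONE)
c=max(cs,key=cv2.contourArea)
print([(cv2.contourArea(x),cv2.boundingRect(x)) for x in cs])
a=cv2.resize(p[165:305,325:475],None,fx=5,fy=5,interpolation=cv2.INTER_CUBIC)
cv2.imwrite("pics/crop1.png",cv2.resize(p[190:300,325:475],None,fx=5.3,fy=5.3,interpolation=cv2.INTER_CUBIC)[:,:,::-1])
s=np.load("pics/side.npy")
cv2.imwrite("pics/crop2.png",cv2.resize(s[195:285,260:380],None,fx=6.6,fy=6.6,interpolation=cv2.INTER_CUBIC)[:,:,::-1])
E
```

```text
[14 80 93] [14 77 89] [ 26  13 142]
[(7529.5, (340, 173, 122, 127)), (926.5, (448, 172, 22, 78))]
```

View pics/crop1.png

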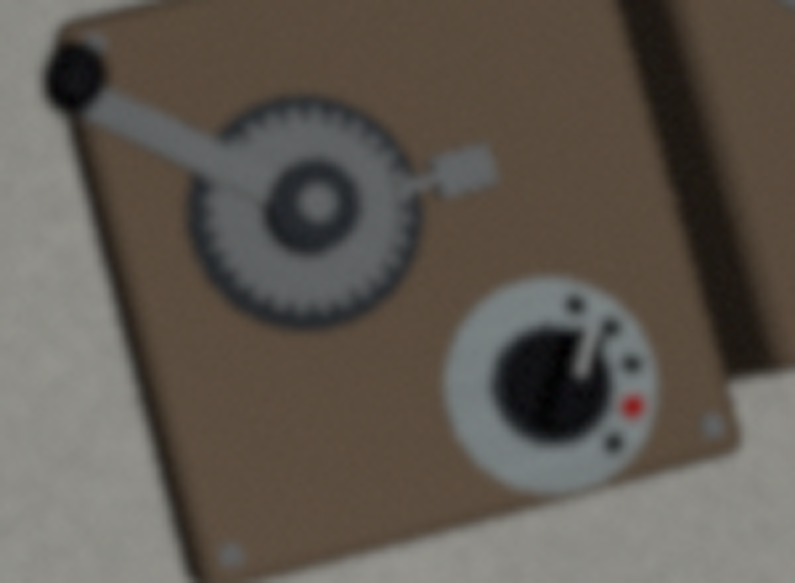

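View pics/crop2.png

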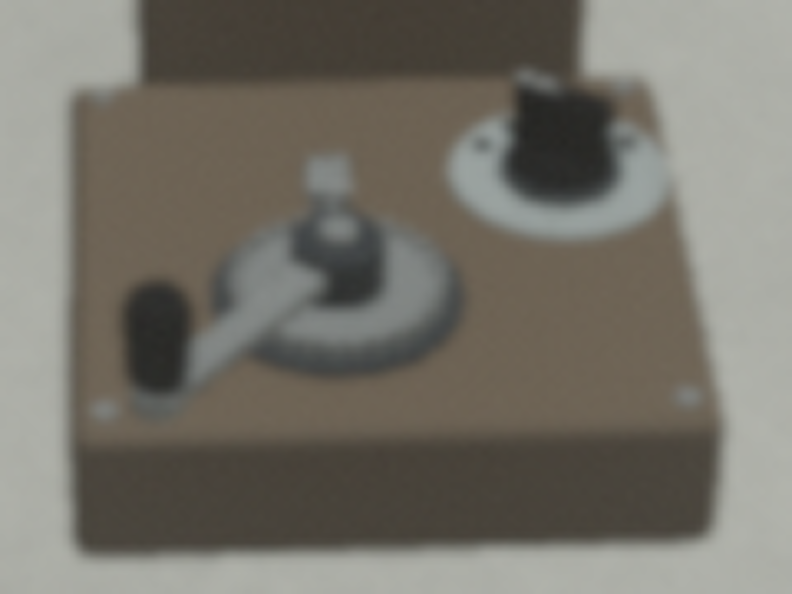

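The crops show the plate centre at about (551,385), the marks at (575,305), (612,327), (632,365), (632,407, red) and (614,443), and the white pointer from (580,375) to (597,320). The lever's black grip is at (76,77), the hub at (316,200).

Run:
```python
from h import *
p=np.load("pics/top.npy"); hsv=cv2.cvtColor(p,cv2.COLOR_RGB2HSV)
f=lambda x,y:(325+(x+.5)/5.3-.5,190+(y+.5)/5.3-.5)
# plate ellipse: brighter, low saturation
m=cv2.inRange(hsv,(0,0,110),(180,40,255)); r=np.zeros_like(m); cv2.circle(r,(429,262),24,255,-1); m&=r
m=cv2.inRange(p[:,:,2],105,255)&r
cs,_=cv2.findContours(m,cv2.RETR_EXTERNAL,cv2.CHAIN_APPROX_NONE); cs=[c for c in cs if cv2.contourArea(c)>300]
print([(cv2.fitEllipse(c)) for c in cs])
plate=f(551,385)
pts=[plate]+[f(*q) for q in[(575,305),(612,327),(632,365),(632,407),(614,443)]]
W=ray("top",pts,.078); print("plate",W[0])
print("marks",[round(np.degrees(np.arctan2(*(w-W[0])[1::-1])),1) for w in W[1:]],[round(np.linalg.norm(w-W[0]),3) for w in W[1:]])
P=ray("top",[f(580,375),f(597,320)],.118);d=P[1]-P[0];print("pointer",P,np.degrees(np.arctan2(d[1],d[0])))
print("hub cap",ray("top",[f(318,202)],.118), "wheel",ray("top",[f(305,211)],.09))
print("grip top",ray("top",[f(76,72)],.148), ray("side",[(260+158/6.6,195+300/6.6)],.148))
fr=lambda q:(260+q[0]/6.6,195+q[1]/6.6)
print("side plate",ray("side",[fr((559,173))],.078),"side cap",ray("side",[fr((340,228))],.118))
# console corners z .075
C=ray("top",[f(60,30),f(738,450),f(205,583),(434,172)],.075);print("corners",C)
print("side corners",ray("side",[fr(q) for q in [(72,90),(650,78),(720,428),(75,440)]],.075))
```

```text
[((428.8823547363281, 263.70947265625), (34.76359176635742, 40.08295440673828), 158.22357177734375)]
plate [ 0.46071815 -0.16804837  0.078     ]
marks [np.float64(-18.1), np.float64(-47.5), np.float64(-76.3), np.float64(-104.8), np.float64(-132.5)] [np.float64(0.037), np.float64(0.038), np.float64(0.037), np.float64(0.037), np.float64(0.037)]
pointer [[ 0.46254084 -0.16966795  0.118     ]
 [ 0.48569174 -0.1774721   0.118     ]] -18.628913688297718
hub cap [[ 0.53459772 -0.05962742  0.118     ]] wheel [[ 0.53451818 -0.05872699  0.09      ]]
grip top [[0.58293245 0.04388383 0.148     ]] [[0.58141449 0.05359814 0.148     ]]
side plate [[ 0.45962798 -0.15944486  0.078     ]] side cap [[ 0.5320892  -0.04633383  0.118     ]]
corners [[ 0.61578492  0.04602979  0.075     ]
 [ 0.43258225 -0.25218619  0.075     ]
 [ 0.37519336 -0.0165064   0.075     ]
 [ 0.67525578 -0.18749515  0.075     ]]
side corners [[ 0.67892915 -0.17831645  0.075     ]
 [ 0.43207533 -0.24463661  0.075     ]
 [ 0.37193258 -0.00751839  0.075     ]
 [ 0.61534421  0.05483272  0.075     ]]
```

Run:
```python
from h import *
for n,px in(("top",[(300,300),(400,380),(380,285),(400,190),(450,360)]),("side",[(340,300),(410,240),(300,262),(320,190),(345,262),(260,240)])):
    d=np.load(f"pics/{n}d.npy"); c=manip.get_calibration(n);K=np.array([[c["fx"],0,c["cx"]],[0,c["fy"],c["cy"]],[0,0,1]])
    T=np.linalg.inv(c["camera_from_world"])
    for x,y in px:
        u=cv2.undistortPoints(np.array([[[x,y]]],float),K,np.array(c["distortion"]))[0,0]
        z=np.median(d[y-2:y+3,x-2:x+3]); print(n,x,y,np.round(T[:3,:3]@(np.r_[u,1]*z)+T[:3,3],4))
s=manip.state();R=s["tcp_rot"];t=s["tcp_pos"]
print(proj("side",[t+R@np.array([0,sg*.0535,.025]) for sg in(1,-1)]),proj("top",[t+R@np.array([0,sg*.0535,.025]) for sg in(1,-1)]))
p=np.load("pics/side.npy");cv2.imwrite("pics/crop3.png",cv2.resize(p[370:480,400:520],None,fx=5,fy=5)[:,:,::-1])
```

```text
top 300 300 [0.372  0.1287 0.0016]
top 400 380 [ 0.1789 -0.1147  0.0019]
top 380 285 [ 0.4084 -0.0549  0.0758]
top 400 190 [ 0.63   -0.1045  0.076 ]
top 450 360 [ 0.2251 -0.2395  0.001 ]
side 340 300 [ 0.4304  0.0772 -0.0005]
side 410 240 [ 0.2713 -0.2197 -0.0014]
side 300 262 [0.5458 0.0303 0.0668]
side 320 190 [ 0.5455 -0.2321  0.1245]
side 345 262 [0.4328 0.0011 0.0637]
side 260 240 [ 6.987e-01 -1.212e-01 -2.000e-04]
[[431.87416943 497.13865197]
 [454.42802569 439.77221357]] [[ 30.99923547 379.35068361]
 [ 77.39025214 397.68083032]]
```

View pics/crop3.png

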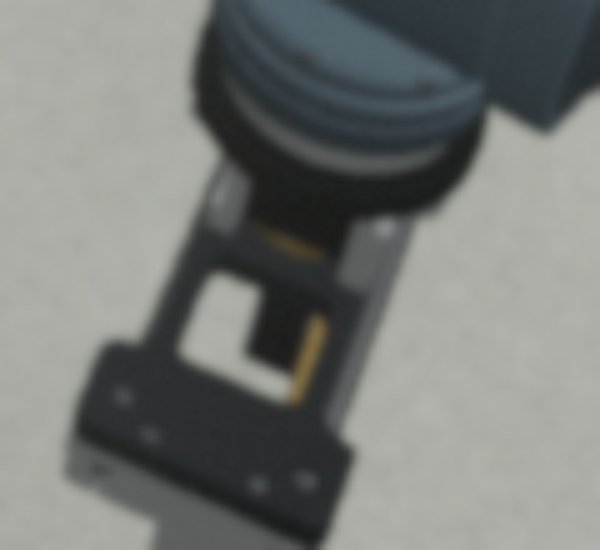

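Top and side disagree by about 8 mm in y. I'll move over the selector and use the gripper's known pose to see which camera is right. The selector starts at 0 (pointer at -18.6°, tester +x at about -75.5°), so it needs 1.5 rad clockwise.

```bash
python3 -m crank '[[-0.7,-0.97,0,0,0,0,60],[-0.7,-0.97,0,0,0,0,60],[-0.7,-0.97,0,0,0,0,60],[-0.7,-0.97,0,0,0,0,60],[-0.7,-0.97,0,0,0,0,60],[-0.7,-0.97,0,0,0,0,60],[-0.7,-0.97,0,0,0,0,60],[-0.7,-0.97,0,0,0,0,60],[-0.7,-0.97,0,0,0,0,60],[-0.7,-0.97,0,0,0,0,60]]' && python3 -m crank '[[-0.7,-0.97,0,0,0,0,60],[-0.7,-0.97,0,0,0,0,60],[-0.7,-0.97,0,0,0,0,60],[-0.7,-0.97,0,0,0,0,60],[-0.7,-0.97,0,0,0,0,60],[-0.7,-0.97,0,0,0,0,60],[-0.7,-0.97,0,0,0,0,60],[-0.7,-0.97,0,0,0,0,60],[-0.7,-0.97,0,0,0,0,60],[-0.6,-0.5,0,0,0,0,60]]'
python3 - <<'E'
from h import *
s=manip.state();print(s["tcp_pos"],s["joint_positions"],s["width"])
a=[]
R=s["tcp_rot"];t=s["tcp_pos"]
for n in("top","side"):
    p,d=manip.grab_frame(n);np.save(f"pics/{n}1.npy",p)
    q=proj(n,[t+R@np.array([0,sg*.03,.025]) for sg in(1,-1)]);print(n,q)
    x,y=q.mean(0).astype(int); x0=max(0,min(540,x-50));y0=max(0,min(380,y-50));print(x0,y0)
    a.append(cv2.resize(p[y0:y0+100,x0:x0+100],None,fx=4,fy=4,interpolation=cv2.INTER_CUBIC))
cv2.imwrite("pics/crop4.png",np.hstack(a)[:,:,::-1])
E
```

```text
clock: 0.93
tcp_pos: [0.3065, 0.2794, 0.2301]
tcp_rot: [[-0.956, 0.295, -0.0], [0.295, 0.956, -0.0], [0.0, -0.0, -1.0]]
force: [1.5, -0.2, 0.1]
width: 0.637
grip_force: 0.0
clock: 1.77
tcp_pos: [0.4226, -0.0476, 0.2302]
tcp_rot: [[-0.955, 0.298, -0.0], [0.298, 0.955, -0.001], [0.0, -0.001, -1.0]]
force: [-0.9, 0.1, 0.5]
width: 0.641
grip_force: 0.0
[ 0.42262479 -0.04756852  0.23024759] [-3.79659163e-01 -3.17578516e-01  2.10521676e+00 -6.21579218e-04
  1.35390781e+00 -1.64760902e+00] 0.6406504752926863
top [[372.27242888 272.77470181]
 [400.7735241  281.81082643]]
336 227
side [[349.70488543 212.75545182]
 [360.01612166 201.18008556]]
304 156
```

View pics/crop4.png

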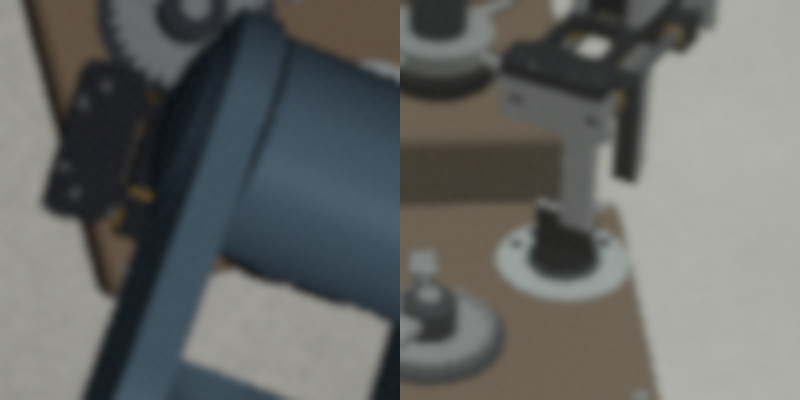

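Side-camera prediction matches the visible fingertips to about 1 px: tips seen at (348,213) and (361,201), knob at (345,216). I'll go above the knob, weighting the side estimate, and stop just above the bar.

```bash
python3 -m crank '[[-0.58,-0.82,0,0,0,0.1,60],[-0.58,-0.83,0,0,0,0,60],[-0.58,-0.83,0,0,0,0,60],[-0.6,-0.82,0,0,0,0,60],[0,0,0.8,0,0,0,60],[0,0,0.8,0,0,0,60],[0,0,0.8,0,0,0,60],[0,0,0.2,0,0,0,60],[0,0,0,0,0,0,60],[0,0,0,0,0,0,60]]'
python3 - <<'E'
from h import *
s=manip.state();print(s["tcp_pos"],s["joint_positions"],s["width"])
p,d=manip.grab_frame("side");np.save("pics/side2.npy",p)
R=s["tcp_rot"];t=s["tcp_pos"]
print(proj("side",[t+R@np.array([0,sg*.03,.025]) for sg in(1,-1)]))
cv2.imwrite("pics/crop5.png",cv2.resize(p[170:260,300:400],None,fx=6,fy=6,interpolation=cv2.INTER_CUBIC)[:,:,::-1])
E
```

```text
clock: 2.7
tcp_pos: [0.4597, -0.1599, 0.1531]
tcp_rot: [[-0.952, 0.306, 0.0], [0.306, 0.952, -0.0], [-0.0, -0.0, -1.0]]
force: [0.5, -0.9, -0.2]
width: 0.645
grip_force: 0.0
[ 0.45965059 -0.15986615  0.15310163] [-5.68227777e-01 -5.62239976e-02  2.03108959e+00  5.04937932e-05
  1.16643891e+00 -1.82808128e+00] 0.6445057532450545
[[340.67728488 211.58129764]
 [350.46219416 201.14052873]]
```

View pics/crop5.png

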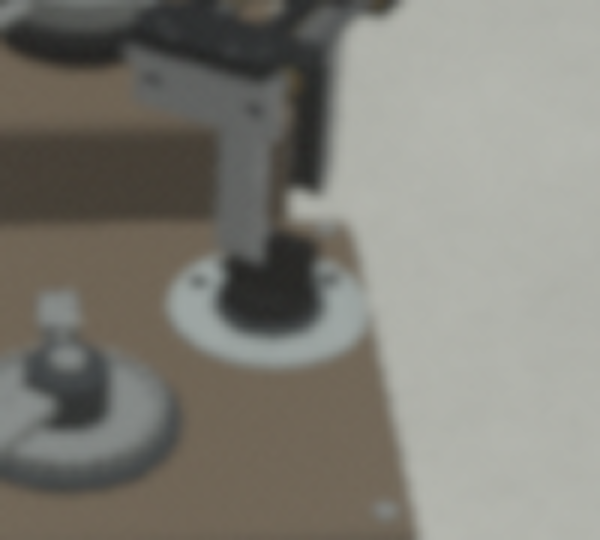

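Tips are seen at (340.5,213) and (351,202), about 1 px below prediction, so the side camera reads y some 3 mm high and the knob is at y ≈ -0.163. Shift slightly, descend and grip.

```bash
python3 -m crank '[[0,-0.1,0.2,0,0,0,60],[0,0,0.5,0,0,0,60],[0,0,0.43,0,0,0,60],[0,0,0,0,0,0,40],[0,0,0,0,0,0,24],[0,0,0,0,0,0,20],[0,0,0,0,0,0,16],[0,0,0,0,0,0,10],[0,0,0,0,0,0,10],[0,0,0,0,0,0,10]]'
```

```text
clock: 3.58
tcp_pos: [0.458, -0.1657, 0.1197]
tcp_rot: [[-0.952, 0.306, -0.001], [0.306, 0.952, -0.006], [-0.0, -0.006, -1.0]]
force: [-6.0, -8.0, -0.3]
width: 0.375
grip_force: 31.2
```

```bash
python3 -m crank '[[0,0,0,0,0,0,10],[0,0,0,0,0,0,10],[0,0,0,0,0,0,10],[0,0,0,0,0,0,10],[0,0,0,0,0,0,10],[0,0,0,0,0,0,10],[0,0,0,0,0,0,10],[0,0,0,0,0,0,10],[0,0,0,0,0,0,10],[0,0,0,0,0,0,10]]'
python3 - <<'E'
from h import *
s=manip.state();print({k:np.round(v,3) for k,v in s.items()})
p,d=manip.grab_frame("side");np.save("pics/side3.npy",p)
cv2.imwrite("pics/crop6.png",cv2.resize(p[175:250,300:400],None,fx=8,fy=8,interpolation=cv2.INTER_CUBIC)[:,:,::-1])
E
```

```text
clock: 4.42
tcp_pos: [0.4579, -0.1657, 0.1197]
tcp_rot: [[-0.952, 0.306, -0.002], [0.306, 0.952, -0.006], [-0.0, -0.006, -1.0]]
force: [-5.2, -9.0, 0.2]
width: 0.373
grip_force: 31.4
{'clock': np.float64(4.417), 'joint_positions': array([-0.577, -0.005,  2.05 , -0.006,  1.095, -1.834]), 'joint_vel': array([-0.   ,  0.001,  0.001,  0.   , -0.001,  0.002]), 'tau': array([ 5.0770e+00, -2.7942e+01, -2.8174e+01,  2.4210e+00,  2.4000e-02,
       -1.5500e-01]), 'tcp_pos': array([ 0.458, -0.166,  0.12 ]), 'tcp_rot': array([[-0.952,  0.306, -0.002],
       [ 0.306,  0.952, -0.006],
       [-0.   , -0.006, -1.   ]]), 'force': array([-5.166, -8.975,  0.165]), 'wrist_torque': array([-1.699,  1.112, -0.189]), 'grip_force': np.float64(31.446), 'width': np.float64(0.373)}
```

View pics/crop6.png

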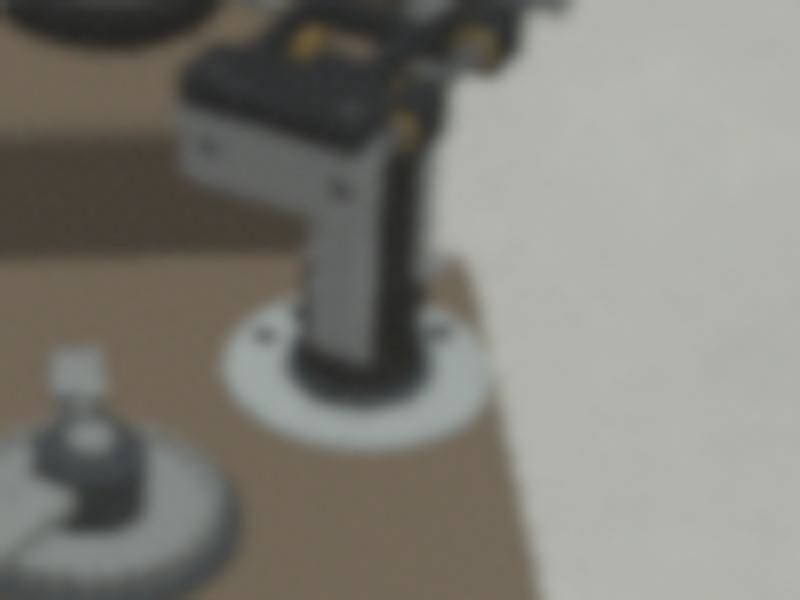

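The opening is 35 mm at contact, more than the 14 mm bar, so the bar isn't aligned as I assumed. I'll release, back off and look again.

```bash
python3 -m crank '[[0,0,0,0,0,0,60],[0,0,0,0,0,0,60],[0,0,0,0,0,0,60],[0,0,0,0,0,0,60],[0,0,-0.5,0,0,0,60],[0,0,-0.8,0,0,0,60],[0,0,-0.9,0,0,0,60],[0,0,-0.9,0,0,0,60],[0.5,0.9,-0.5,0,0,0,60],[0.5,0.9,0,0,0,0,60]]' && python3 -m crank '[[0.5,0.9,0,0,0,0,60],[0.5,0.9,0,0,0,0,60],[0.5,0.9,0,0,0,0,60],[0.5,0.9,0,0,0,0,60],[0.5,0.9,0,0,0,0,60],[0.5,0.9,0,0,0,0,60],[0.5,0.9,0,0,0,0,60],[0,0.5,0,0,0,0,60],[0,0,0,0,0,0,60],[0,0,0,0,0,0,60]]'
python3 - <<'E'
from h import *
g=lambda a:(255*np.clip(a/170.,0,1)**.5).astype(np.uint8)
P={n:np.mean([manip.grab_frame(n)[0].astype(float) for _ in range(6)],0) for n in("top","side")}
np.save("pics/top4.npy",P["top"]);np.save("pics/side4.npy",P["side"])
a=cv2.resize(g(P["top"][237:287,403:453]),(400,400),interpolation=cv2.INTER_CUBIC)
b=cv2.resize(g(P["side"][195:235,325:365]),(400,400),interpolation=cv2.INTER_CUBIC)
cv2.imwrite("pics/crop7.png",np.hstack([a,b])[:,:,::-1])
t=[.46,-.165]
for x,y in((.46,-.168),(.46,-.163)):
  print(proj("top",[[x,y,.118],[x,y,.089]]),proj("side",[[x,y,.118],[x,y,.089]]))
E
```

```text
clock: 5.3
tcp_pos: [0.4489, -0.1037, 0.2316]
tcp_rot: [[-0.951, 0.309, 0.008], [0.309, 0.951, -0.004], [-0.009, -0.001, -1.0]]
force: [0.7, -0.2, 0.8]
width: 0.64
grip_force: 0.0
clock: 6.13
tcp_pos: [0.4093, 0.1242, 0.227]
tcp_rot: [[-0.952, 0.305, 0.001], [0.305, 0.952, -0.0], [-0.001, 0.0, -1.0]]
force: [-0.2, -0.3, 0.1]
width: 0.636
grip_force: 0.0
[[433.31611858 261.49050208]
 [429.81829661 262.26457377]] [[345.77731415 207.70867635]
 [345.23945526 216.28158364]]
[[431.1084974  261.483274  ]
 [427.67042919 262.25765733]] [[345.49930161 208.69327638]
 [344.96319878 217.27656085]]
```

View pics/crop7.png

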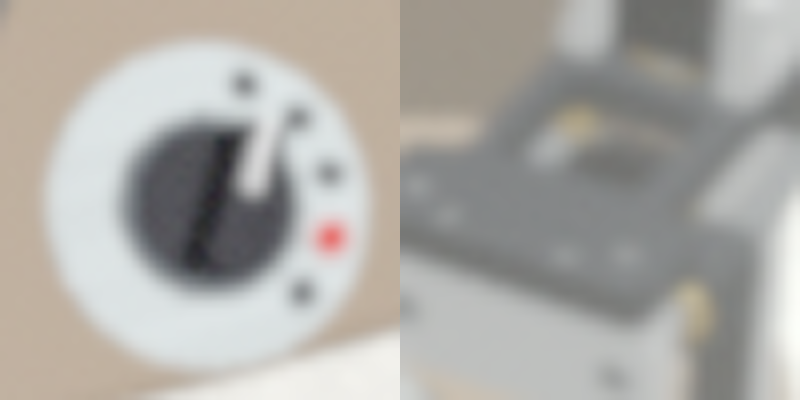

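The top view still shows pointer and bar along about -18° with the selector at 0 (pointer (253,190)→(272,115) in the crop). I'll check the knob's shape with depth before regripping.

Run:
```python
from h import *
n="top";D=np.median([manip.grab_frame(n)[1] for _ in range(8)],0)
c=manip.get_calibration(n);K=np.array([[c["fx"],0,c["cx"]],[0,c["fy"],c["cy"]],[0,0,1]]);T=np.linalg.inv(c["camera_from_world"])
yy,xx=np.mgrid[248:276,416:446]
u=cv2.undistortPoints(np.dstack([xx,yy]).reshape(-1,1,2).astype(float),K,np.array(c["distortion"]))[:,0]
z=D[yy,xx].ravel();W=(np.c_[u,np.ones(len(u))]*z[:,None])@T[:3,:3].T+T[:3,3]
print((W[:,2].reshape(yy.shape)*1000).astype(int))
m=(W[:,2]>.108)&(W[:,2]<.13)
q=W[m];print(m.sum(),q.mean(0));e,v=np.linalg.eigh(np.cov(q[:,:2].T));print(np.sqrt(e*12),np.degrees(np.arctan2(v[1,1],v[0,1])))
print(cv2.minAreaRect((q[:,:2]*1000).astype(np.float32)))
```

```text
[[ 76  77  77  78  76  76  78  78  77  77  76  78  77  76  76  78  78  77
   76  78  76  76  77  77  77  77  77  76  75  75]
 [ 76  76  77  76  77  78  76  76  77  79  76  77  78  76  77  77  77  77
   77  76  77  76  76  77  79  77  77  75  74  74]
 [ 77  76  79  76  75  77  77  77  77  76  77  78  76  77  77  76  77  76
   77  77  76  77  77  76  78  77  78  77  76  76]
 [ 76  77  77  77  76  75  75  76  76  76  78  76  76  78  77  77  77  77
   78  77  77  77  77  78  77  78  77  78  76  75]
 [ 75  76  76  76  76  78  78  75  80  81  82  81  82  82  81  81  80 114
  117 113 118  77  77  77  77  79  77  77  77  76]
 [ 76  78  77  77  77  76  77  81  81  81  81  89  90  89  90 101 113 117
  118 117 120 120  76  78  79  78  77  77  75  77]
 [ 77  75  77  77  79  78  81  81  82  90  89  89  90  89  93 105 113 118
  119 118 119 119 118  76  76  78  76  78  78  77]
 [ 75  76  76  76  80  81  81  86  88  91  89  90  90  89  98 106 116 118
  119 118 119 119 118  79  77  78  76  75  77  77]
 [ 77  78  77  77  82  83  86  89  89  90  89  90  90  93 100 110 118 118
  119 119 117 118  83  78 
[... 1886 characters left out ...]
  78  77  78]
 [ 76  77  76  77  75  76  78  77  81  82  81  81  81  81  82  81  82  81
   81  77  76  76  77  78  77  79  77  77  77  76]
 [ 77  78  77  78  78  77  78  77  77  77  82  81  81  82  82  81  81  77
   78  77  77  78  77  77  78  78  79  76  77  77]
 [ 78  78  77  77  77  76  77  78  77  78  77  77  77  78  75  77  77  77
   78  76  76  76  77  78  78  78  77  77  77  78]
 [ 77  77  77  78  77  78  76  77  76  77  76  77  76  77  76  79  77  78
   77  77  78  78  77  76  77  77  76  78  76  75]]
136 [ 0.46046983 -0.16657375  0.11760476]
[0.01470775 0.04220293] 161.18752676092015
((460.994384765625, -167.8455047607422), (14.152743339538574, 42.67218780517578), 72.40119171142578)
```

Depth settles it: the bar is 14×43 mm at -18.8°, and the skirt's upper tier is about 39 mm across. The fingers had closed on the skirt, so the tips reach lower than I took them to. I'll regrip about 10 mm higher, centred near (0.460, -0.1665).

```bash
python3 -m crank '[[-0.51,-0.97,0,0,0,0.15,34],[-0.51,-0.97,0,0,0,0,34],[-0.51,-0.97,0,0,0,0,34],[-0.51,-0.97,0,0,0,0,34],[-0.51,-0.97,0,0,0,0,34],[-0.51,-0.97,0,0,0,0,34],[-0.51,-0.97,0,0,0,0,34],[-0.51,-0.97,0.5,0,0,0,34],[-0.49,-0.95,0.7,0,0,0,34],[0,0,0,0,0,0,34]]' && python3 -m crank '[[0,0,0.7,0,0,0,34],[0,0,0,0,0,0,34],[0,0,0,0,0,0,34],[0,0,0,0,0,0,34],[0,0,0,0,0,0,34],[0,0,0,0,0,0,34],[0,0,0,0,0,0,34],[0,0,0,0,0,0,34],[0,0,0,0,0,0,34],[0,0,0,0,0,0,34]]'
```

```text
clock: 7.97
tcp_pos: [0.4535, -0.171, 0.1871]
tcp_rot: [[-0.945, 0.328, -0.005], [0.328, 0.945, 0.002], [0.005, 0.0, -1.0]]
force: [-0.5, 0.7, -0.8]
width: 0.36
grip_force: 0.0
clock: 8.8
tcp_pos: [0.4549, -0.1677, 0.1697]
tcp_rot: [[-0.946, 0.324, 0.0], [0.324, 0.946, -0.0], [-0.0, -0.0, -1.0]]
force: [-0.4, 0.6, -0.1]
width: 0.359
grip_force: 0.0
```

```bash
python3 -m crank '[[-0.15,0.09,0.3,0,0,0,34],[0,0,0.5,0,0,0,34],[0,0,0.48,0,0,0,34],[0,0,0,0,0,0,34],[0,0,0,0,0,0,24],[0,0,0,0,0,0,16],[0,0,0,0,0,0,10],[0,0,0,0,0,0,10],[0,0,0,0,0,0,10],[0,0,0,0,0,0,10]]'
```

```text
clock: 9.63
tcp_pos: [0.4605, -0.1672, 0.1321]
tcp_rot: [[-0.946, 0.324, 0.002], [0.324, 0.946, -0.001], [-0.002, -0.001, -1.0]]
force: [0.5, -1.7, 2.7]
width: 0.144
grip_force: 30.0
```

Gripped the bar: 13.5 mm opening, well centred. Turn clockwise by 12.5 units.

```bash
python3 -m crank '[[0,0,0,0,0,0.6,10],[0,0,0,0,0,0.7,10],[0,0,0,0,0,0.7,10],[0,0,0,0,0,0.7,10],[0,0,0,0,0,0.7,10],[0,0,0,0,0,0.7,10],[0,0,0,0,0,0.7,10],[0,0,0,0,0,0.7,10],[0,0,0,0,0,0.7,10],[0,0,0,0,0,0,10]]' && python3 -m crank '[[0,0,0,0,0,0.7,10],[0,0,0,0,0,0.7,10],[0,0,0,0,0,0.7,10],[0,0,0,0,0,0.7,10],[0,0,0,0,0,0.7,10],[0,0,0,0,0,0.7,10],[0,0,0,0,0,0.7,10],[0,0,0,0,0,0.7,10],[0,0,0,0,0,0.7,10],[0,0,0,0,0,0,10]]'; python3 -c "
from rig import manip
s=manip.state();print(s['joint_positions'],s['wrist_torque'])"
```

```text
clock: 10.47
tcp_pos: [0.4606, -0.1671, 0.132]
tcp_rot: [[-0.475, 0.88, 0.002], [0.88, 0.475, -0.001], [-0.002, 0.001, -1.0]]
force: [0.2, -0.7, 2.6]
width: 0.145
grip_force: 30.0
clock: 11.3
tcp_pos: [0.4607, -0.1671, 0.1321]
tcp_rot: [[0.255, 0.967, 0.002], [0.967, -0.255, -0.001], [-0.001, 0.002, -1.0]]
force: [0.4, -1.3, 4.8]
width: 0.144
grip_force: 30.0
[-5.79865935e-01 -1.79630903e-02  2.03695934e+00 -3.02039510e-05
  1.12038835e+00 -3.21613040e-01] [-0.3059984  -0.01872678  0.03938011]
```

The bar now points at -104.8°, the red mark. Release, lift and move above the lever grip at about (0.585, 0.044).

```bash
python3 -m crank '[[0,0,0,0,0,0,34],[0,0,0,0,0,0,34],[0,0,0,0,0,0,34],[0,0,0,0,0,0,34],[0,0,-0.3,0,0,0,34],[0,0,-0.8,0,0,0,34],[0,0,-0.9,0,0,0,34],[0,0,-0.6,0,0,0,60],[0,0,0,0,0,0,60],[0,0,0,0,0,0,60]]' && python3 -m crank '[[0.8,0.24,0,0,0,-0.4,60],[0.9,0.27,0,0,0,-0.4,60],[0.9,0.27,0,0,0,-0.4,60],[0.9,0.27,0,0,0,-0.4,60],[0.9,0.27,0,0,0,-0.4,60],[0.9,0.2,0,0,0,-0.4,60],[0.9,0.2,0,0,0,-0.3,60],[0.9,0.2,0,0,0,-0.3,60],[0.2,0,0,0,0,0,60],[0,0,0,0,0,0,60]]'
python3 - <<'E'
from h import *
n="top";D=np.median([manip.grab_frame(n)[1] for _ in range(6)],0)
c=manip.get_calibration(n);K=np.array([[c["fx"],0,c["cx"]],[0,c["fy"],c["cy"]],[0,0,1]]);T=np.linalg.inv(c["camera_from_world"])
yy,xx=np.mgrid[170:290,325:450]
u=cv2.undistortPoints(np.dstack([xx,yy]).reshape(-1,1,2).astype(float),K,np.array(c["distortion"]))[:,0]
z=D[yy,xx].ravel();W=(np.c_[u,np.ones(len(u))]*z[:,None])@T[:3,:3].T+T[:3,3]
for nm,ce,r,lo,hi in(("knob",(.46,-.167),.03,.112,.125),("grip",(.585,.044),.025,.14,.155)):
    q=W[(np.hypot(W[:,0]-ce[0],W[:,1]-ce[1])<r)&(W[:,2]>lo)&(W[:,2]<hi)]
    print(nm,len(q)); 
    if len(q)>5: print(q.mean(0),cv2.minAreaRect((q[:,:2]*1000).astype(np.float32)))
print(manip.state()["tcp_pos"],manip.state()["joint_positions"])
E
```

```text
clock: 12.13
tcp_pos: [0.4604, -0.1669, 0.2102]
tcp_rot: [[0.256, 0.967, 0.002], [0.967, -0.256, -0.001], [-0.001, 0.002, -1.0]]
force: [-0.4, 0.6, -0.2]
width: 0.54
grip_force: 0.0
clock: 12.97
tcp_pos: [0.5343, 0.0458, 0.2073]
tcp_rot: [[-0.103, 0.995, -0.003], [0.995, 0.103, 0.0], [0.001, -0.003, -1.0]]
force: [-0.9, 1.0, -0.0]
width: 0.638
grip_force: 0.0
knob 126
[ 0.46091472 -0.16815656  0.1185201 ] ((461.48175048828125, -168.4117431640625), (44.8370475769043, 13.98132610321045), 75.36491394042969)
grip 0
[0.53531657 0.0432456  0.20899376] [-1.30525549e-01  1.08376215e-03  1.86577546e+00 -1.96774489e-04
  1.27496603e+00 -2.29632265e-01]
```

The selector bar reads 75.4° (≡ -104.6°), so it is on red. Centre over the lever grip, descend and close.

```bash
python3 -m crank '[[-0.09,0.8,0,0,0,0,60],[-0.08,0.8,0,0,0,0,60],[0,0.02,0,0,0,0,60],[0,0,0,0,0,0,60],[0,0,0.4,0,0,0,60],[0,0,0.6,0,0,0,60],[0,0,0.6,0,0,0,60],[0,0,0.5,0,0,0,60],[0,0,0.2,0,0,0,60],[0,0,0,0,0,0,60]]' && python3 -m crank '[[0,0,0,0,0,0,40],[0,0,0,0,0,0,32],[0,0,0,0,0,0,26],[0,0,0,0,0,0,20],[0,0,0,0,0,0,20],[0,0,0,0,0,0,20],[0,0,0,0,0,0,20],[0,0,0,0,0,0,20],[0,0,0,0,0,0,20],[0,0,0,0,0,0,20]]'
```

```text
clock: 14.1
tcp_pos: [0.5821, 0.0443, 0.1378]
tcp_rot: [[-0.101, 0.995, -0.004], [0.995, 0.101, 0.0], [0.001, -0.004, -1.0]]
force: [-0.2, 0.0, 0.8]
width: 0.639
grip_force: 0.0
clock: 14.93
tcp_pos: [0.5846, 0.0442, 0.1406]
tcp_rot: [[-0.101, 0.995, 0.001], [0.995, 0.101, -0.0], [-0.0, 0.001, -1.0]]
force: [0.4, 0.7, 1.7]
width: 0.27
grip_force: 30.0
```

Held on the lever grip, opening 25 mm at (0.5846, 0.0442), which fits the pivot. Draw the first click along the arc.

```bash
cat > a.py <<'E'
from h import *
s=manip.state();p=s["tcp_pos"][:2]-[.5347,-.0594];a=np.arctan2(p[1],p[0]);f=s["force"][:2]
print("lever",round(a-np.radians(64.3),3),"r",round(np.hypot(*p),4),"tangential",round(f@[-np.sin(a),np.cos(a)],1),"radial",round(f@[np.cos(a),np.sin(a)],1))
E
python3 -m crank '[[0.08,-0.15,0,0,0,0,20],[0.08,-0.15,0,0,0,0,20],[0,0,0,0,0,0,20],[0,0,0,0,0,0,20],[0,0,0,0,0,0,20],[0,0,0,0,0,0,20],[0,0,0,0,0,0,20],[0,0,0,0,0,0,20],[0,0,0,0,0,0,20],[0,0,0,0,0,0,20]]'; python3 a.py
python3 -m crank '[[0.07,-0.16,0,0,0,0,20],[0.07,-0.16,0,0,0,0,20],[0.06,-0.16,0,0,0,0,20],[0,0,0,0,0,0,20],[0,0,0,0,0,0,20],[0,0,0,0,0,0,20],[0,0,0,0,0,0,20],[0,0,0,0,0,0,20],[0,0,0,0,0,0,20],[0,0,0,0,0,0,20]]'; python3 a.py
```

```text
clock: 15.77
tcp_pos: [0.5772, 0.0473, 0.1409]
tcp_rot: [[-0.1, 0.995, 0.007], [0.995, 0.1, -0.002], [-0.002, 0.007, -1.0]]
force: [9.1, -1.7, -3.5]
width: 0.272
grip_force: 30.0
lever 0.069 r 0.1148 tangential -9.1 radial 1.7
clock: 16.6
tcp_pos: [0.5608, 0.0524, 0.1407]
tcp_rot: [[-0.101, 0.995, 0.002], [0.995, 0.101, -0.0], [-0.0, 0.002, -1.0]]
force: [5.0, -1.2, 2.0]
width: 0.272
grip_force: 30.0
lever 0.219 r 0.1148 tangential -5.2 radial -0.0
```

First click: push 9 N, then 5 N, lever at 0.22 rad. On to the second and third.

```bash
python3 -m crank '[[0.05,-0.16,0,0,0,0,20],[0.05,-0.16,0,0,0,0,20],[0,0,0,0,0,0,20],[0,0,0,0,0,0,20],[0,0,0,0,0,0,20],[0,0,0,0,0,0,20],[0,0,0,0,0,0,20],[0,0,0,0,0,0,20],[0,0,0,0,0,0,20],[0,0,0,0,0,0,20]]'; python3 a.py
python3 -m crank '[[0.04,-0.17,0,0,0,0,20],[0.03,-0.17,0,0,0,0,20],[0.02,-0.17,0,0,0,0,20],[0,0,0,0,0,0,20],[0,0,0,0,0,0,20],[0,0,0,0,0,0,20],[0,0,0,0,0,0,20],[0,0,0,0,0,0,20],[0,0,0,0,0,0,20],[0,0,0,0,0,0,20]]'; python3 a.py
python3 -m crank '[[0.02,-0.17,0,0,0,0,20],[0.01,-0.17,0,0,0,0,20],[0,0,0,0,0,0,20],[0,0,0,0,0,0,20],[0,0,0,0,0,0,20],[0,0,0,0,0,0,20],[0,0,0,0,0,0,20],[0,0,0,0,0,0,20],[0,0,0,0,0,0,20],[0,0,0,0,0,0,20]]'; python3 a.py
python3 -m crank '[[0,-0.17,0,0,0,0,20],[-0.01,-0.17,0,0,0,0,20],[-0.03,-0.17,0,0,0,0,20],[0,0,0,0,0,0,20],[0,0,0,0,0,0,20],[0,0,0,0,0,0,20],[0,0,0,0,0,0,20],[0,0,0,0,0,0,20],[0,0,0,0,0,0,20],[0,0,0,0,0,0,20]]'; python3 a.py
```

```text
clock: 17.43
tcp_pos: [0.5519, 0.054, 0.1408]
tcp_rot: [[-0.101, 0.995, 0.005], [0.995, 0.101, -0.001], [-0.002, 0.005, -1.0]]
force: [8.7, -2.9, -1.5]
width: 0.274
grip_force: 30.0
lever 0.298 r 0.1147 tangential -9.0 radial -1.5
clock: 18.27
tcp_pos: [0.5353, 0.0553, 0.1406]
tcp_rot: [[-0.101, 0.995, 0.002], [0.995, 0.101, -0.001], [-0.001, 0.001, -1.0]]
force: [4.2, -1.1, 2.2]
width: 0.273
grip_force: 30.0
lever 0.443 r 0.1147 tangential -4.2 radial -1.1
clock: 19.1
tcp_pos: [0.5263, 0.0549, 0.1408]
tcp_rot: [[-0.101, 0.995, 0.005], [0.995, 0.101, -0.001], [-0.002, 0.005, -1.0]]
force: [9.3, -3.4, -2.2]
width: 0.273
grip_force: 30.0
lever 0.522 r 0.1146 tangential -9.1 radial -4.1
clock: 19.93
tcp_pos: [0.51, 0.0524, 0.1406]
tcp_rot: [[-0.101, 0.995, 0.002], [0.995, 0.101, -0.001], [-0.001, 0.002, -1.0]]
force: [4.6, -2.4, 1.8]
width: 0.276
grip_force: 30.0
lever 0.666 r 0.1145 tangential -4.0 radial -3.3
```

Three clicks, each felt as 9 N falling to 4 N. Now the fourth.

```bash
python3 -m crank '[[-0.02,-0.17,0,0,0,0,20],[-0.03,-0.17,0,0,0,0,20],[0,0,0,0,0,0,20],[0,0,0,0,0,0,20],[0,0,0,0,0,0,20],[0,0,0,0,0,0,20],[0,0,0,0,0,0,20],[0,0,0,0,0,0,20],[0,0,0,0,0,0,20],[0,0,0,0,0,0,20]]'; python3 a.py
python3 -m crank '[[-0.04,-0.17,0,0,0,0,20],[-0.05,-0.17,0,0,0,0,20],[-0.05,-0.16,0,0,0,0,20],[0,0,0,0,0,0,20],[0,0,0,0,0,0,20],[0,0,0,0,0,0,20],[0,0,0,0,0,0,20],[0,0,0,0,0,0,20],[0,0,0,0,0,0,20],[0,0,0,0,0,0,20]]'; python3 a.py
```

```text
clock: 20.77
tcp_pos: [0.5016, 0.0501, 0.1408]
tcp_rot: [[-0.1, 0.995, 0.007], [0.995, 0.1, -0.0], [-0.001, 0.007, -1.0]]
force: [10.9, -0.4, -4.2]
width: 0.27
grip_force: 30.0
lever 0.742 r 0.1144 tangential -10.3 radial -3.5
clock: 21.6
tcp_pos: [0.4858, 0.044, 0.1407]
tcp_rot: [[-0.101, 0.995, 0.003], [0.995, 0.101, -0.001], [-0.002, 0.002, -1.0]]
force: [5.8, -2.6, -0.0]
width: 0.27
grip_force: 30.0
lever 0.891 r 0.1144 tangential -4.2 radial -4.8
```

Fourth click felt (10 N falling to 4 N), lever at 0.89 rad. Hold for a moment, check that it stays put, then hand in.

```bash
python3 -m crank '[[0,0,0,0,0,0,20],[0,0,0,0,0,0,20],[0,0,0,0,0,0,20],[0,0,0,0,0,0,20],[0,0,0,0,0,0,20],[0,0,0,0,0,0,20],[0,0,0,0,0,0,20],[0,0,0,0,0,0,20],[0,0,0,0,0,0,20],[0,0,0,0,0,0,20]]'; python3 a.py; python3 -c "
from rig import manip
print(manip.sign_off())"
```

```text
clock: 22.43
tcp_pos: [0.4858, 0.044, 0.1406]
tcp_rot: [[-0.101, 0.995, 0.003], [0.995, 0.101, -0.002], [-0.002, 0.002, -1.0]]
force: [6.3, -4.1, 0.6]
width: 0.274
grip_force: 30.0
lever 0.891 r 0.1144 tangential -3.9 radial -6.4
the job is handed in; nothing more can be done
None
```

I turned the selector to red, drew the lever to its fourth click and handed the job in with the gripper still holding it at about 0.89 rad (22.4 s on the clock); the bar read on red before the pull, but I didn't re-check the selector, shaft or bench items by camera at the end, and `sign_off` gave no verdict.

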